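# Clear the kiln pieces and hold the green glaze glass in the gauge beam

### The job

Sort the pieces standing on the dark grey mat: first put the clay kiln prop in the lime-green basket and set the amber glass sample down upright in the white tray, then take the green glass sample and end the job still holding it, upright and motionless, midway between the gauge's lamp and sensor, so that the beam passes squarely through its clear polished faces, midway across their width and 20 mm above its underside. Grip both glass samples only by their frosted white faces, never touching the clear ones with the fingers, and do not drop them or knock them over. Do not bump the gauge, and leave the cup, the red tape roll and the brush where they are.

Things in the scene. Friction and masses are not known exactly. Their poses are not given: they have to be found in the camera images.
- green_sample: Loose upright block of green glaze glass, about 200 g: 40 mm along its x, 34 along y, 70 tall (z up). Origin: centre of underside. The faces at y = +-17 mm (40 wide, 70 high) are frosted white plates 5 mm thick: grip these, fingers closing along y. The faces at x = +-20 mm are clear polished glass: do not touch. From above: green strip between two white edges; a half turn is the same.
- green_sample_window (a point): The point inside the green sample through which the beam shall pass: on its centre line, 20 mm above its underside. Keep the fingertips above or beside it: they close on the frosted faces, so do not block the beam.
- amber_sample: Block of amber (orange-brown) glaze glass, the same shape, size, axes and mass as the green sample, with the same frosted white faces across its y and clear polished faces across its x.
- prop: Kiln prop: pale clay cylinder, 36 mm in diameter, 50 mm tall, about 80 g, standing upright, with a dark hole drawn in its top. Origin: centre of its underside.
- prop_center (a point): Centre of the kiln prop, 25 mm above its underside.
- tray: White plastic open tray, fixed: 130 x 130 mm outside, walls 22 mm high, walls and floor 5 mm thick. Origin: centre of its underside, z up; its inner floor is 5 mm above it. Its x and y axes run along its sides.
- basket: Lime-green slatted basket, fixed: 160 mm along its x, 150 mm along its y, 50 mm high, walls and floor 5 mm thick, posts about 10 mm square inside the four corners. Origin: centre of its underside, z up.
- gauge: Fixed light gauge: base plate 210 mm (x) by 70 (y), 12 thick, with a white lamp housing at its -x end and a black sensor housing with pale blue screen at +x, each 60 (x) by 70 (y), tops 90 mm above the table. Between them a 90 mm gap, open above and to both y sides. Origin: centre of underside. The beam, drawn as a thin yellow rod that cannot be touched, runs along its x.
- beam (a point): Middle of the light beam: centre of the gap, 62 mm above the table and 50 mm above the base plate. Its x axis is the gauge's x axis.
- pigment_cup: Bystander: loose white porcelain cup, 64 mm across the rim, 50 mm high. Origin: centre of its underside. Leave it alone.
- tape_roll: Bystander: loose red roll of tape lying flat, 52 mm across, 18 mm high. Origin: centre of its underside. Leave it alone.
- brush: Bystander: loose flat brush, wooden handle and grey head, about 200 mm long, lying on the table. Leave it alone.
Not all that is in view belongs to the job. What is meant by the basket is not blue or turquoise, and is the larger of those in its own colour.

How it is judged:
By the outcome, as a careful person would: the job done as asked, in the order asked, and still so for the second after the job is handed in, while the arm keeps its last pose, push and grip.
It also fails if it takes over 64 s, if anything falls off the work surface, if the arm or the gripper's body presses on something with over 40 N, if the wrist force passes 120 N, or if a joint passes its speed limit or range.

### The arm

A 6-joint arm with a two-finger parallel gripper is mounted at the origin on the work surface. World frame = base frame: x ahead of the robot, y to its left, z up, the work surface at z = 0. Lengths are in m, angles in rad, forces in N, time in s.
With the tool pointing down it reaches from about 0.35 to 0.975 m from the base axis. Payload 4.9 kg.
Tool frame: the origin (TCP) lies on the centre line of the jaws, within the pads' length; the fingertips stand 14 mm ahead of it and the grasp point (between the pads) lies 5 mm behind it; x points along the fingers, z is the direction in which the jaws open and shut, and the axes are right-handed (so a half turn about x gives the same grasp; the last joint's range is limited). The gripper opens to 85 mm and grips with 20 to 120 N. Pads are 22 mm wide; open, the fingers measure 114 mm over their backs; the gripper's body (76 mm by 85 mm) begins 54 mm behind the grasp point. The pads swing forward as they close: fully open they stand 13 mm farther back than shut.
Start: joints at [-1.353, 0.053, 1.613, -0, 1.476, -0.119], TCP at [0.207, -0.59, 0.245] pointing down, gripper open.
Joint ranges: [-3.01, 3.01], [-1.01, 2.22], [0.06, 2.58], [-1.02, 4.17], [0.09, 2.62], [-3.14, 3.14]. Speed limits (rad/s): [2.57, 2.57, 3.14, 3.14, 3.14, 3.14].

### API

Orientations are given as a rotation vector (axis times angle).
In Python, from station import ctrl gives the robot as it stands.
- The arm moves only by the tool move_arm, never from a script. Its argument "increments" is a list that holds one entry, the list of rows, each a list of 4 numbers: the shift along the tool's x, y, z in units of 25 cm (1.0 is 25 cm), then the turn about the tool's x in units of 90 degrees (1.0 is 90 degrees). A call has 1 to 20 rows; each row shifts and turns the commanded pose from where the row before left it, along the tool's axes as they then stand; what a row does not reach is not made up. A row lasts 1/12 s, in which the tool goes at most 41.7 mm and 7.16 degrees, less where a joint would pass 70% of its speed; a pose out of reach is approached as far as the arm can. A call with a number of a shift or a turn outside -1 to 1 is refused whole. A call with a gripper value outside its range is refused whole. "gripper" is the closure, from 0 (fully open) to 1 (shut), set as the call begins (left out, the last holds). The fingers move at their own pace and stop on an object; "squeeze" is the grip in N (left out, the last holds). Time passes only in rows, so rows that do not move let the fingers close. It gives the time, the measured TCP pose, the force and the opening at its end, in the units of the state.
- ctrl.get_obs(): the state, without advancing time (a new reading comes with each control period).
- ctrl.get_image(name): name is "scene" or "top" or "wrist"; returns a dict with "pixels" (400x640x3 uint8, red, green, blue), "depth" (400x640 float32, m along the optical axis (not along the pixel's ray), 0 where there is no reading), "K" (3x3 intrinsics, pixels), "k1" (the pictures are not rectified: a ray, as slopes to the right and down, at radius r is drawn at 1 + k1 r^2 times it, then the intrinsics apply), "extrinsics" (4x4, takes a point from camera to world coordinates); the wrist camera has in their place "tool_from_camera" (4x4, takes a point from camera to tool coordinates, whose origin is the TCP and whose axes are the tool frame's). Camera axes: x right, y up, looking along -z (the intrinsics and any distortion apply to the point x, -y, -z); pixel columns grow to the right and rows downward; lengths in m; the calibration is good to about 2 mm. A picture is of the moment at which its call begins: read the wrist's pose just before it.
- ctrl.finish_job(): hands the job in, once; it reports no verdict.
Trained networks look in the newest picture that a camera, given by its name, has taken for a name from the list of things; names that differ only in an ending like _2 or _b are one class to them, and where a whole thing is asked for, a point or a joint stands for the part that bears it (a point fixed in the world has none). Each returns a list of dicts, best first, with "score" (0 to 1); they miss things now and then, are a little off and sometimes report something else, mostly with a low value. They report only what shows in the picture. A call takes as long as a camera call. They do not tell look-alikes from the thing itself.
- ctrl.trace(camera, target): "region" (400x640 bool, what is visible of it) and "pixel" ([row, column] in pixels, amid what is visible of it).
The state is a dict: "t": time; "q": joint angles; "dq": joint speeds; "effort": joint torques, N m; "tool_pos": TCP position; "tool_rot": TCP orientation; "contact_force": force on the tool from outside, world axes, zero at the start; "wrist_torque": the same for the moment, N m; "opening": finger opening in m.
Only numpy, scipy, OpenCV 4.12 (cv2) and the standard library are available. Lean on these libraries where they do the work, as an engineer would, in place of code of your own. Each camera call takes 0.05 s, during which the arm holds its last target. There are 200 camera calls.

## Working session

There is one attempt and no reset: what is moved stays moved. The work goes in short steps, Python scripts to look and compute and a tool call to move; the robot and the scene stay as the last step left them, time stands still between calls to the robot, and variables do not carry over. Pictures are saved under pics/ and viewed, about 8 in all and at most 12, crops included, and the job is handed in when it is done.

Besides the shell and the picture viewer there is one more tool, called after "Request:" as name(argument=value, ...) on one line, values as JSON. move_arm: Moves the arm, as the interface text tells. Shifts and turns lie within -1 to 1; 1 stands for 25 cm of shift or 90 degrees of turn. Its arguments: {"type":"object","properties":{"increments":{"type":"array","items":{"type":"array","items":{"type":"array","items":{"type":"number","minimum":-1,"maximum":1}}}},"gripper":{"type":"number"},"squeeze":{"type":"number"}},"required":["increments"]}

```bash
mkdir -p pics; ls; cat > h.py <<'E'
import numpy as np, cv2
from scipy.spatial.transform import Rotation as R
from station import ctrl
def pose(o=None):
    o=o or ctrl.get_obs(); T=np.eye(4); T[:3,:3]=R.from_rotvec(o["tool_rot"]).as_matrix(); T[:3,3]=o["tool_pos"]; return T
def shot(name):
    T=pose(); im=ctrl.get_image(name)
    im["T"]=im["extrinsics"] if "extrinsics" in im else T@im["tool_from_camera"]
    return im
def cloud(im):
    "world xyz for each pixel (400,640,3); nan where no depth"
    K=np.array(im["K"],float); h,w=im["depth"].shape
    c,r=np.meshgrid(np.arange(w),np.arange(h))
    p=np.stack([c,r],-1).reshape(-1,1,2).astype(float)
    u=cv2.undistortPoints(p,K,np.array([im["k1"],0,0,0,0],float)).reshape(h,w,2)
    d=im["depth"].astype(float); d[d==0]=np.nan
    P=np.stack([u[...,0]*d,-u[...,1]*d,-d],-1)
    return P@im["T"][:3,:3].T+im["T"][:3,3]
def save(im,f,crop=None,scale=1):
    a=im["pixels"][...,::-1]
    if crop: a=a[crop[0]:crop[1],crop[2]:crop[3]]
    cv2.imwrite("pics/"+f,cv2.resize(a,None,fx=scale,fy=scale))
E
python3 - <<'E'
from h import *
print(ctrl.get_obs())
out=[]
for n in("top","scene"):
    im=shot(n); W=cloud(im); out.append(im["pixels"][...,::-1])
    print(n,im["K"],im["k1"],im["T"].round(3).tolist())
    for t in("green_sample","amber_sample","prop","tray","basket","gauge","pigment_cup","tape_roll","brush"):
        for d in ctrl.trace(n,t)[:3]:
            m=d["region"]&~np.isnan(W[...,2]); 
            if m.sum()<5: print(t,'few');continue
            p=W[m]; print(t,round(d["score"],2),np.round(d["pixel"]),m.sum(),"med",np.median(p,0).round(3),"lo",np.percentile(p,2,0).round(3),"hi",np.percentile(p,98,0).round(3))
cv2.imwrite("pics/top.png",out[0]);cv2.imwrite("pics/scene.png",out[1])
E
```

```text
pics
{'t': 0.0, 'q': array([-1.35299203e+00,  5.33924522e-02,  1.61430008e+00, -1.32529198e-05,
        1.47599719e+00, -1.19027188e-01]), 'dq': array([ 1.13655023e-03, -2.81463326e-04,  2.11412053e-03, -5.62984263e-05,
        1.27625911e-03, -6.13237209e-06]), 'effort': array([-2.14913111e-03, -3.93693817e+01, -3.70172596e+01, -2.97317974e-04,
        7.26090831e-03, -2.20269447e-05]), 'tool_pos': array([ 0.20641266, -0.58929927,  0.24403729]), 'tool_rot': array([ 0.95896654,  1.3515338 , -0.95665211]), 'contact_force': array([ 0.09068632, -0.31241682,  0.57735935]), 'wrist_torque': array([-0.02621656, -0.00752451,  0.03650992]), 'opening': 0.08557211151817685}
top [[489.06749108   0.         319.84367019]
 [  0.         489.06749108 203.89447509]
 [  0.           0.           1.        ]] -0.039601217401797374 [[0.004, 0.985, -0.172, 0.27], [-1.0, 0.002, -0.015, -0.097], [-0.014, 0.172, 0.985, 1.489], [0.0, 0.0, 0.0, 1.0]]
green_sample 0.71 [216. 291.] 197 med [0.484 0.006 0.069] lo [ 0.464 -0.012  0.021] hi [0.506 0.027 0.076]
amber_sample 0.71 [216. 253.] 236 med [0.479 0.116 0.
[... 1810 characters left out ...]
ed [ 0.644 -0.248  0.008] lo [ 0.568 -0.314  0.001] hi [ 0.727 -0.161  0.052]
basket 0.77 [ 99. 307.] 1848 med [ 0.281 -0.534  0.018] lo [ 0.203 -0.604  0.001] hi [ 0.375 -0.439  0.052]
basket 0.65 [161. 225.] 1203 med [ 0.656 -0.476  0.009] lo [ 0.6   -0.527  0.   ] hi [ 0.718 -0.408  0.037]
gauge 0.6 [325. 428.] 2762 med [0.525 0.31  0.084] lo [0.435 0.252 0.007] hi [0.634 0.369 0.092]
pigment_cup 0.72 [297. 349.] 529 med [0.635 0.129 0.022] lo [0.613 0.106 0.002] hi [0.67  0.164 0.051]
tape_roll 0.49 [269. 331.] 255 med [0.613 0.018 0.015] lo [ 0.585 -0.006 -0.004] hi [0.636 0.043 0.022]
brush 0.68 [277. 290.] 832 med [ 0.723 -0.015  0.018] lo [ 0.65  -0.036  0.004] hi [0.835 0.013 0.023]
```

View pics/top.png

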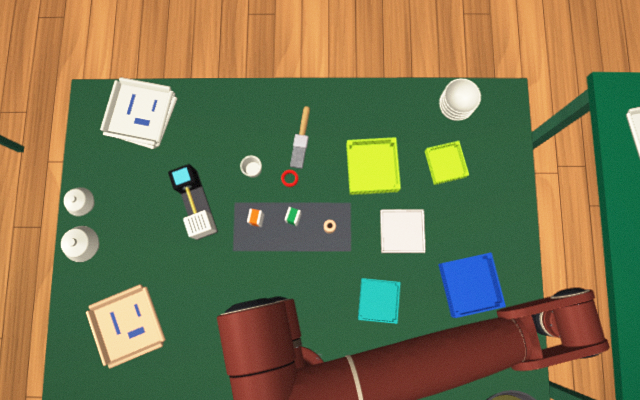

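View pics/scene.png

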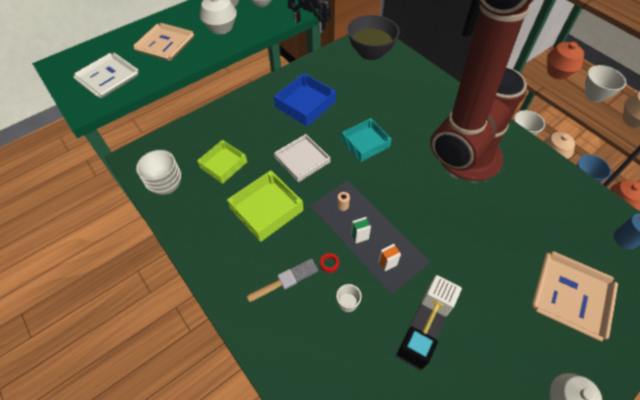

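The top view shows the prop (329,226), green (292,216) and amber (255,217) samples on the mat. The large lime basket is at (373,166), with a smaller lime look-alike at (446,162). The tray is at (402,231), and the gauge has its lamp at (198,222) and sensor at (183,178). The cup is at (251,166), the tape roll at (289,178) and the brush at (300,140). The scene view agrees. Next I'll get the yaw angles and the tool axes.

```bash
cat >> h.py <<'E'
def rect(P):
    "min-area rect of xy points: centre, sizes(mm), angle deg of first size"
    (c,s,a)=cv2.minAreaRect((P[:,:2]*1000).astype(np.float32)); return np.round(c,1),np.round(s,1),round(a,1)
def yawof(T): # world angle of jaw axis (tool z), deg
    return np.degrees(np.arctan2(T[1,2],T[0,2]))
def plan(xyz,jaw=None):
    "shift still needed in the tool's axes (25cm units) and turn about x (90deg units); turn wraps to +-90deg"
    T=pose(); d=np.array(xyz)-T[:3,3]
    t=0 if jaw is None else -(((jaw-yawof(T))+90)%180-90)
    T2=T.copy(); T2[:3,:3]=T[:3,:3]@R.from_rotvec([np.radians(t),0,0]).as_matrix()
    print("tcp",T[:3,3].round(4),"jaw",yawof(T).round(1),"turn",round(t/90,4),"then shift",(T2[:3,:3].T@d/0.25).round(4),"| shift before turn",(T[:3,:3].T@d/.25).round(4))
E
python3 - <<'E'
from h import *
print(pose().round(3)); print(yawof(pose()))
for n in("top","scene"):
    im=shot(n); W=cloud(im); z=W[...,2]
    for t,lo,hi in(("green_sample",.06,.08),("amber_sample",.06,.08),("prop",.042,.06),("gauge",.08,.1),("tray",.014,.03),("basket",.04,.06)):
        ds=ctrl.trace(n,t)
        if t=="basket": ds=sorted(ds,key=lambda d:np.linalg.norm(np.nanmedian(W[d["region"]],0)[:2]-[.645,-.24]))
        m=ds[0]["region"]&(z>lo)&(z<hi); print(n,t,m.sum(),*rect(W[m]),np.median(z[m]).round(4))
    hsv=cv2.cvtColor(im["pixels"],cv2.COLOR_RGB2HSV)
    m=(hsv[...,0]>18)&(hsv[...,0]<33)&(hsv[...,1]>140)&(hsv[...,2]>120)&(W[...,1]>.24)&(W[...,1]<.37)&(W[...,0]>.46)&(W[...,0]<.6)&(z>.03)&(z<.09)
    P=W[m]; 
    if len(P)>4: print("beam",len(P),cv2.fitLine((P*1000).astype(np.float32),cv2.DIST_L2,0,.01,.01).ravel().round(2),np.median(P,0))
q=ctrl.get_obs()["q"]
plan([.458,-.1025,.2],90)
E
```

```text
[[-0.     0.944  0.33   0.207]
 [-0.     0.33  -0.944 -0.59 ]
 [-1.    -0.     0.     0.245]
 [ 0.     0.     0.     1.   ]]
-70.70249035348418
top green_sample 0 [0. 0.] [0. 0.] 0.0 nan
top amber_sample 159 [481.9 119.7] [33.6 40.7] 78.8 0.0698
top prop 105 [ 457.  -103.8] [30.4 32.7] 1.0 0.0499
top gauge 918 [526.1 306.6] [207.9  70.8] 20.9 0.0886
top tray 277 [ 445.8 -323.8] [130.4 131.3] 0.4 0.0212
top basket 429 [ 645.4 -235. ] [162.5 150.7] 3.3 0.0492
beam 49 [ 9.3000e-01  3.8000e-01 -3.0000e-02  5.3028e+02  3.0849e+02  6.6220e+01] [0.52893884 0.30828779 0.06668826]
scene green_sample 186 [487.4   5. ] [37.6 41. ] 74.1 0.0696
  return _methods._mean(a, axis=axis, dtype=dtype,
  ret = ret.dtype.type(ret / rcount)
Traceback (most recent call last):
IndexError: list index out of range
```

Request:
move_arm(increments=[[[0.012, 0.1057, -0.1003, 0], [0.012, 0.1057, -0.1003, 0], [0.012, 0.1057, -0.1003, 0], [0.012, 0.1057, -0.1003, 0], [0.012, 0.1057, -0.1003, 0], [0.012, 0.1057, -0.1003, 0], [0.012, 0.1057, -0.1003, 0], [0.012, 0.1057, -0.1003, 0], [0.012, 0.1057, -0.1003, 0], [0.012, 0.1057, -0.1003, 0], [0.012, 0.1057, -0.1003, 0], [0.012, 0.1057, -0.1003, 0], [0.012, 0.1057, -0.1003, 0], [0.012, 0.1057, -0.1003, 0], [0.012, 0.1057, -0.1003, 0], [0, 0, 0, 0], [0, 0, 0, 0]]], gripper=0.2, squeeze=40)

```text
t: 2.92
tool_pos: [0.4567, -0.1023, 0.2002]
tool_rot: [0.954, 1.352, -0.955]
contact_force: [-0.5, -0.4, -0.5]
opening: 0.0687
```

```bash
python3 - <<'E'
from h import *
im=shot("wrist"); W=cloud(im); z=W[...,2]; save(im,"w1.png")
o=ctrl.get_obs(); print(o["t"],o["opening"],o["contact_force"])
for t,lo,hi in(("prop",.042,.06),("green_sample",.06,.08),("amber_sample",.06,.08)):
    for d in ctrl.trace("wrist",t)[:2]:
        m=d["region"]&(z>lo)&(z<hi)
        if m.sum()>10: print(t,round(d["score"],2),np.round(d["pixel"]),m.sum(),*rect(W[m]),np.median(z[m]).round(4))
plan([.457,-.103,.032])
E
```

```text
2.9667 0.06819712182251698 [-0.16946844 -0.72507732  0.49689475]
prop 0.59 [186. 319.] 921 [ 457.5 -105.1] [34.3 35. ] 89.1 0.0489
green_sample 0.97 [126. 220.] 1919 [485.3   5.1] [34.1 40.5] 71.7 0.0688
amber_sample 0.85 [ 86. 103.] 2475 [481.6 117.1] [35.7 41.1] 79.0 0.0688
amber_sample 0.39 [123. 222.] 1905 [485.4   5.1] [34.1 40.4] 71.7 0.0688
tcp [ 0.4561 -0.105   0.2005] jaw -70.8 turn 0.0 then shift [ 0.674   0.0059 -0.0065] | shift before turn [ 0.674   0.0059 -0.0065]
```

View pics/w1.png

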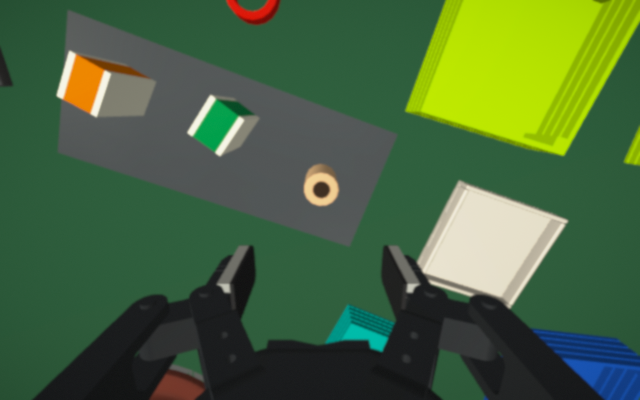

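The wrist view confirms the layout: prop top at (321,188), with the jaws centred over it and the tool symmetric. The sample faces lie as expected, with the green's jaw axis at about 72° and the amber's at about 79°. I'll descend on the prop and grip it.

Request:
move_arm(increments=[[[0.13, 0.001, 0, 0], [0.13, 0, 0, 0], [0.13, 0, 0, 0], [0.12, 0, 0, 0], [0.09, 0, 0, 0], [0.05, 0, 0, 0], [0.022, 0, 0, 0], [0, 0, 0, 0], [0, 0, 0, 0]]])

```text
t: 3.87
tool_pos: [0.4569, -0.1047, 0.033]
tool_rot: [0.959, 1.348, -0.958]
contact_force: [0.6, 0.2, 0.9]
opening: 0.0686
```

Request:
move_arm(increments=[[[0, 0, 0, 0], [0, 0, 0, 0], [0, 0, 0, 0], [0, 0, 0, 0], [0, 0, 0, 0], [0, 0, 0, 0], [0, 0, 0, 0], [0, 0, 0, 0], [-0.06, 0, 0, 0], [-0.12, 0, 0, 0], [-0.15, 0, 0, 0], [-0.15, 0, 0, 0], [0, 0, 0, 0], [0, 0, 0, 0]]], gripper=1.0, squeeze=40)

```text
t: 5.03
tool_pos: [0.4583, -0.1044, 0.1554]
tool_rot: [0.958, 1.344, -0.955]
contact_force: [-0.9, -0.2, -1.7]
opening: 0.035
```

```bash
python3 - <<'E'
from h import *
print(ctrl.get_obs()["opening"]); plan([.645,-.235,.16],93.3)
plan([.645,-.235,.16])
E
```

```text
0.03500709630816714
tcp [ 0.4583 -0.1044  0.1554] jaw -70.7 turn 0.1779 then shift [-0.0128  0.7155  0.5646] | shift before turn [-0.0128  0.532   0.7401]
tcp [ 0.4583 -0.1044  0.1554] jaw -70.7 turn 0.0 then shift [-0.0128  0.532   0.7401] | shift before turn [-0.0128  0.532   0.7401]
```

Request:
move_arm(increments=[[[0, 0.0763, 0.1058, 0], [0, 0.0763, 0.1058, 0], [0, 0.0763, 0.1058, 0], [0, 0.0763, 0.1058, 0], [0, 0.0763, 0.1058, 0], [0, 0.0763, 0.1058, 0], [0, 0.0763, 0.1058, 0], [0.1, 0, 0, 0], [0.12, 0, 0, 0], [0.11, 0, 0, 0], [0.07, 0, 0, 0], [0.04, 0, 0, 0], [0.012, 0, 0, 0], [0, 0, 0, 0], [0, 0, 0, 0]]])

```text
t: 6.28
tool_pos: [0.6431, -0.2339, 0.0384]
tool_rot: [0.958, 1.352, -0.958]
contact_force: [-0.7, 1.2, 1.3]
opening: 0.0351
```

Request:
move_arm(increments=[[[0, 0, 0, 0], [0, 0, 0, 0], [0, 0, 0, 0], [0, 0, 0, 0], [-0.04, 0, 0, 0], [-0.1, 0, 0, 0], [-0.14, 0, 0, 0], [-0.15, 0, 0, 0], [-0.15, 0, 0, 0], [-0.06, 0, 0, 0], [0, 0, 0, 0], [0, 0, 0, 0]]], gripper=0.35)

```text
t: 7.28
tool_pos: [0.6443, -0.2347, 0.201]
tool_rot: [0.958, 1.347, -0.957]
contact_force: [1.5, 0.7, -1.4]
opening: 0.0557
```

```bash
python3 - <<'E'
from h import *
im=shot("wrist"); W=cloud(im); z=W[...,2]
for n in ("wrist","top"):
  im=shot(n); W=cloud(im); z=W[...,2]
  for d in ctrl.trace(n,"prop")[:2]:
    print(n,round(d["score"],2),np.nanmedian(W[d["region"]],0).round(3),np.nanmax(z[d["region"]]).round(3))
plan([.482,.118,.2],79)
E
```

```text
wrist 0.63 [ 0.647 -0.233  0.054] 0.056
tcp [ 0.6426 -0.2339  0.1964] jaw -70.7 turn 0.3366 then shift [-0.0091 -0.8994 -1.2591] | shift before turn [-0.0091 -0.1414 -1.5408]
```

Request:
move_arm(increments=[[[0, 0, 0, 0.0673], [0, 0, 0, 0.0673], [0, 0, 0, 0.0673], [0, 0, 0, 0.0673], [0, 0, 0, 0.0673], [0, -0.0818, -0.1145, 0], [0, -0.0818, -0.1145, 0], [0, -0.0818, -0.1145, 0], [0, -0.0818, -0.1145, 0], [0, -0.0818, -0.1145, 0], [0, -0.0818, -0.1145, 0], [0, -0.0818, -0.1145, 0], [0, -0.0818, -0.1145, 0], [0, -0.0818, -0.1145, 0], [0, -0.0818, -0.1145, 0], [0, -0.0818, -0.1145, 0], [0, 0, 0, 0], [0, 0, 0, 0], [0, 0, 0, 0]]], gripper=0.1)

```text
t: 9.12
tool_pos: [0.4828, 0.1173, 0.1985]
tool_rot: [1.348, 1.113, -1.35]
contact_force: [-0.1, 0.9, -0.0]
opening: 0.077
```

```bash
cat >> h.py <<'E'
def look(t,lo,hi,n=3):
    "average wrist measurement in tool coordinates: offset from TCP"
    for i in range(n):
        im=shot("wrist"); im["T"]=im["tool_from_camera"]; C=cloud(im); T=pose(); z=T[2,3]-C[...,0]
        ds=ctrl.trace("wrist",t)
        for d in ds[:2]:
            m=d["region"]&(z>lo)&(z<hi)
            if m.sum()<20: continue
            P=C[m][:,[2,1]]  # tool z, y
            print(t,round(d["score"],2),np.round(d["pixel"]),m.sum(),"z,y,size,ang",*rect(P),"top x",np.median(C[m][:,0]).round(4),"tcp",T[:3,3].round(4),"jaw",yawof(T).round(2))
    return im
E
python3 - <<'E'
from h import *
print(ctrl.get_obs()["q"].round(2))
im=look("amber_sample",.055,.085); save(im,"w2.png")
plan([.482,.118,.045],79)
E
```

```text
[ 0.09 -0.23  1.95 -0.    1.42  1.85]
amber_sample 0.83 [191. 318.] 1457 z,y,size,ang [ 0.5 -0.8] [33.6 39.9] 0.4 top x 0.1298 tcp [0.4831 0.1168 0.1987] jaw -101.03
amber_sample 0.97 [189. 318.] 1531 z,y,size,ang [-0.  -1.7] [34.  40.3] 0.2 top x 0.1301 tcp [0.4834 0.1165 0.199 ] jaw -101.09
amber_sample 0.72 [190. 316.] 1527 z,y,size,ang [-0.1 -1.9] [33.8 40.4] 0.0 top x 0.1303 tcp [0.4834 0.1166 0.1991] jaw -101.09
tcp [0.4833 0.1167 0.1992] jaw -101.1 turn -0.0009 then shift [ 0.6167 -0.0061 -0.0042] | shift before turn [ 0.6167 -0.0061 -0.0042]
```

View pics/w2.png

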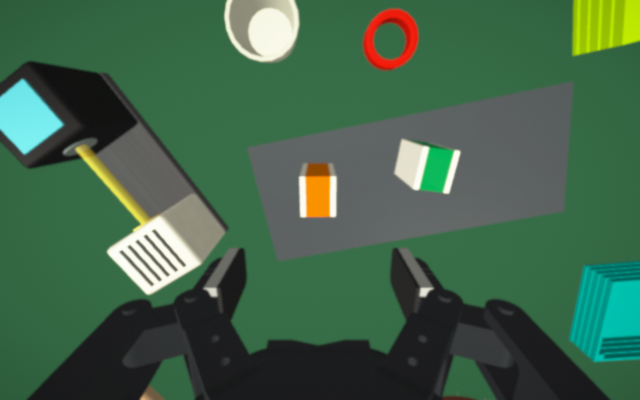

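The amber sample at (318,191) is centred and square to the jaws, white faces toward the fingers. I'll grip it.

Request:
move_arm(increments=[[[0.12, -0.006, 0, 0], [0.13, 0, 0, 0], [0.13, 0, 0, 0], [0.11, 0, 0, 0], [0.07, 0, 0, 0], [0.04, 0, 0, 0], [0.016, 0, 0, 0], [0, 0, 0, 0], [0, 0, 0, 0]]])

```text
t: 10.17
tool_pos: [0.4826, 0.1178, 0.0466]
tool_rot: [1.35, 1.111, -1.348]
contact_force: [0.4, 0.1, 0.7]
opening: 0.0772
```

Request:
move_arm(increments=[[[0, 0, 0, 0], [0, 0, 0, 0], [0, 0, 0, 0], [0, 0, 0, 0], [0, 0, 0, 0], [0, 0, 0, 0], [0, 0, 0, 0], [0, 0, 0, 0], [0, 0, 0, 0], [0, 0, 0, 0], [-0.03, 0, 0, 0], [-0.07, 0, 0, 0], [-0.12, 0, 0, 0], [-0.13, 0, 0, 0], [-0.13, 0, 0, 0], [-0.06, 0, 0, 0], [0, 0, 0, 0], [0, 0, 0, 0]]], gripper=1.0, squeeze=45)

```text
t: 11.67
tool_pos: [0.4814, 0.1179, 0.1804]
tool_rot: [1.349, 1.112, -1.348]
contact_force: [-0.4, 0.8, -2.4]
opening: 0.0333
```

```bash
python3 - <<'E'
from h import *
print(ctrl.get_obs()["opening"]); plan([.446,-.324,.18],90.4); plan([.446,-.324,.18])
E
```

```text
0.03328053380842835
tcp [0.4814 0.1179 0.1804] jaw -101.0 turn -0.1265 then shift [ 1.4000e-03 -1.5400e-01  1.7664e+00] | shift before turn [1.400e-03 1.977e-01 1.762e+00]
tcp [0.4814 0.1179 0.1804] jaw -101.0 turn 0.0 then shift [1.400e-03 1.977e-01 1.762e+00] | shift before turn [1.400e-03 1.977e-01 1.762e+00]
```

Request:
move_arm(increments=[[[0, 0.006, 0.0555, 0], [0, 0.0143, 0.127, 0], [0, 0.0143, 0.127, 0], [0, 0.0143, 0.127, 0], [0, 0.0143, 0.127, 0], [0, 0.0143, 0.127, 0], [0, 0.0143, 0.127, 0], [0, 0.0143, 0.127, 0], [0, 0.0143, 0.127, 0], [0, 0.0143, 0.127, 0], [0, 0.0143, 0.127, 0], [0, 0.0143, 0.127, 0], [0, 0.0143, 0.127, 0], [0, 0.0143, 0.127, 0], [0, 0.006, 0.0555, 0], [0, 0, 0, 0], [0, 0, 0, 0]]])

```text
t: 13.08
tool_pos: [0.445, -0.3232, 0.1777]
tool_rot: [1.351, 1.117, -1.351]
contact_force: [0.6, 1.1, -2.8]
opening: 0.0331
```

Request:
move_arm(increments=[[[0.06, 0, 0, 0], [0.12, 0, 0, 0], [0.12, 0, 0, 0], [0.1, 0, 0, 0], [0.06, 0, 0, 0], [0.03, 0, 0, 0], [0.016, 0, 0, 0], [0.008, 0, 0, 0], [0, 0, 0, 0], [0, 0, 0, 0], [0, 0, 0, 0]]])

```text
t: 14.0
tool_pos: [0.4469, -0.3246, 0.0532]
tool_rot: [1.349, 1.11, -1.348]
contact_force: [0.5, -0.0, -1.8]
opening: 0.0335
```

```bash
python3 - <<'E'
from h import *
for i in range(3):
    im=shot("scene"); o=ctrl.get_obs(); print(o["tool_pos"].round(4),o["contact_force"].round(2))
save(im,"s2.png",(90,220,230,380),4)
E
```

```text
[ 0.4468 -0.3246  0.0531] [-0.26 -0.18 -1.75]
[ 0.4467 -0.3245  0.0529] [ 0.17 -0.22 -2.19]
[ 0.4465 -0.3245  0.0527] [ 0.84  0.52 -1.83]
```

View pics/s2.png

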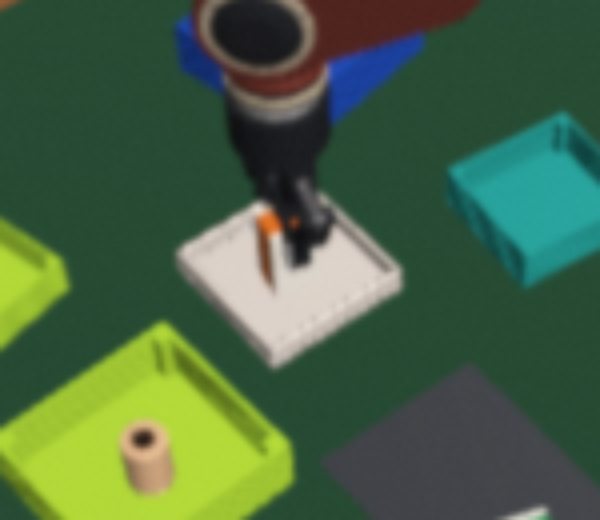

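The amber sample is over the tray at crop (270,255), upright, and its weight is still on the gripper. The prop stands in the lime basket. I'll lower until it touches.

Request:
move_arm(increments=[[[0.003, 0, 0, 0], [0.003, 0, 0, 0], [0.002, 0, 0, 0], [0, 0, 0, 0], [0, 0, 0, 0], [0, 0, 0, 0]]])

```text
t: 14.65
tool_pos: [0.4465, -0.3245, 0.0514]
tool_rot: [1.349, 1.112, -1.349]
contact_force: [-2.5, 1.5, 6.5]
opening: 0.0337
```

Request:
move_arm(increments=[[[0, 0, 0, 0], [0, 0, 0, 0], [0, 0, 0, 0], [0, 0, 0, 0], [0, 0, 0, 0], [0, 0, 0, 0], [-0.03, 0, 0, 0], [-0.07, 0, 0, 0], [-0.12, 0, 0, 0], [-0.15, 0, 0, 0], [-0.15, 0, 0, 0], [-0.08, 0, 0, 0], [0, 0, 0, 0], [0, 0, 0, 0]]], gripper=0.2)

```text
t: 15.82
tool_pos: [0.4469, -0.3247, 0.2023]
tool_rot: [1.349, 1.108, -1.348]
contact_force: [-0.5, 0.0, -1.0]
opening: 0.0682
```

```bash
python3 - <<'E'
from h import *
look("amber_sample",.055,.09,1)
plan([.4855,.005,.2],71.7)
E
```

```text
amber_sample 0.85 [190. 317.] 1558 z,y,size,ang [ 0.2 -1.3] [33.8 40.1] 0.5 top x 0.1285 tcp [ 0.4461 -0.3239  0.2   ] jaw -100.99
tcp [ 0.4455 -0.3235  0.1986] jaw -101.0 turn 0.0812 then shift [-0.004  -0.2607 -1.2976] | shift before turn [-0.004  -0.0935 -1.3202]
```

The amber sample stands upright in the tray. Next is the green sample.

Request:
move_arm(increments=[[[0, 0, 0, 0.0406], [0, 0, 0, 0.0406], [0, -0.0261, -0.1298, 0], [0, -0.0261, -0.1298, 0], [0, -0.0261, -0.1298, 0], [0, -0.0261, -0.1298, 0], [0, -0.0261, -0.1298, 0], [0, -0.0261, -0.1298, 0], [0, -0.0261, -0.1298, 0], [0, -0.0261, -0.1298, 0], [0, -0.0261, -0.1298, 0], [0, -0.0261, -0.1298, 0], [0, 0, 0, 0], [0, 0, 0, 0], [0, 0, 0, 0]]], gripper=0.1)

```text
t: 17.17
tool_pos: [0.4852, 0.0044, 0.1981]
tool_rot: [1.438, 1.043, -1.443]
contact_force: [-0.8, -0.4, 0.3]
opening: 0.0766
```

```bash
python3 - <<'E'
from h import *
im=look("green_sample",.055,.085)
E
```

```text
green_sample 0.86 [186. 319.] 1541 z,y,size,ang [-0.4  0.7] [40.4 33.7] 90.0 top x 0.1294 tcp [0.4854 0.0039 0.1985] jaw -108.34
green_sample 0.74 [247.  67.] 2693 z,y,size,ang [-282.4  -70.7] [ 67.2 160.7] 38.3 top x 0.1325 tcp [0.4854 0.0039 0.1985] jaw -108.34
green_sample 0.91 [188. 316.] 1520 z,y,size,ang [-0.8 -0.1] [33.9 40.4] 0.4 top x 0.1301 tcp [0.4857 0.0035 0.1992] jaw -108.4
green_sample 0.74 [188. 316.] 1488 z,y,size,ang [-1.  -0.3] [34.  39.9] 0.0 top x 0.1306 tcp [0.4859 0.0036 0.1996] jaw -108.4
green_sample 0.72 [246.  66.] 2709 z,y,size,ang [-283.9  -72.1] [ 66.6 163. ] 39.8 top x 0.1338 tcp [0.4859 0.0036 0.1996] jaw -108.4
```

Request:
move_arm(increments=[[[0.12, 0, -0.003, 0], [0.13, 0, 0, 0], [0.13, 0, 0, 0], [0.11, 0, 0, 0], [0.07, 0, 0, 0], [0.04, 0, 0, 0], [0.016, 0, 0, 0], [0, 0, 0, 0], [0, 0, 0, 0], [0, 0, 0, 0]]])

```text
t: 18.3
tool_pos: [0.4877, 0.005, 0.0476]
tool_rot: [1.442, 1.038, -1.438]
contact_force: [0.2, 0.1, 0.7]
opening: 0.0772
```

Request:
move_arm(increments=[[[0, 0, 0, 0], [0, 0, 0, 0], [0, 0, 0, 0], [0, 0, 0, 0], [0, 0, 0, 0], [0, 0, 0, 0], [0, 0, 0, 0], [0, 0, 0, 0], [0, 0, 0, 0], [0, 0, 0, 0], [-0.03, 0, 0, 0], [-0.07, 0, 0, 0], [-0.12, 0, 0, 0], [-0.13, 0, 0, 0], [-0.13, 0, 0, 0], [-0.13, 0, 0, 0], [-0.05, 0, 0, 0], [0, 0, 0, 0], [0, 0, 0, 0]]], gripper=1.0, squeeze=45)

```text
t: 19.88
tool_pos: [0.4859, 0.0053, 0.2098]
tool_rot: [1.44, 1.041, -1.441]
contact_force: [0.3, -0.5, -2.2]
opening: 0.0333
```

```bash
python3 - <<'E'
from h import *
o=ctrl.get_obs();print(o["opening"],o["tool_pos"])
# gauge estimate from top, scene, wrist with robust fits
for n in("top","scene","wrist","top","scene","wrist"):
    im=shot(n); W=cloud(im); z=W[...,2]
    m=(z>.082)&(z<.098)&(np.hypot(W[...,0]-.526,W[...,1]-.307)<.13)&(W[...,1]>.2)
    print(n,m.sum(),*rect(W[m]) if m.sum()>50 else "",np.median(z[m]))
    hsv=cv2.cvtColor(im["pixels"],cv2.COLOR_RGB2HSV)
    m=(hsv[...,0]>18)&(hsv[...,0]<33)&(hsv[...,1]>140)&(hsv[...,2]>120)&(np.hypot(W[...,0]-.526,W[...,1]-.307)<.06)&(z>.03)&(z<.09)
    if m.sum()>10:
        P=W[m]*1000; v=cv2.fitLine(P.astype(np.float32),cv2.DIST_HUBER,0,.01,.01).ravel()
        print("beam",m.sum(),np.degrees(np.arctan2(v[1],v[0])).round(2),v[3:].round(1))
plan([.526,.307,.2],110.9)
E
```

```text
0.033315369537930156 [0.48587834 0.00533685 0.20984305]
top 924 [526.6 307.6] [208.4  72.1] 21.4 0.08844791149692977
beam 47 21.28 [530.1 308.2  66.9]
scene 1432 [528.9 307.2] [211.4  69. ] 20.8 0.08805845394908762
beam 87 21.14 [529.1 306.8  65.4]
wrist 3484 [458.4 279.7] [60.6 73.2] 21.2 0.08715114816542355
beam 769 20.76 [529.1 304.9  64.5]
top 929 [526.8 306.8] [209.3  72.7] 21.7 0.08856119495864467
beam 52 21.35 [532.8 308.9  67.7]
scene 1429 [529.2 307.3] [210.6  68.9] 20.8 0.08801162287489706
beam 86 21.54 [528.2 306.5  65.4]
wrist 3462 [458.2 280.3] [60.7 71.8] 20.9 0.08719629841477394
beam 773 20.62 [528.4 304.5  64.5]
tcp [0.4853 0.0054 0.2087] jaw -108.3 turn -0.4355 then shift [ 0.0347  0.5825 -1.0689] | shift before turn [ 0.0347 -0.2241 -1.1965]
```

Request:
move_arm(increments=[[[0, 0, 0, -0.0728], [0, 0, 0, -0.0728], [0, 0, 0, -0.0728], [0, 0, 0, -0.0728], [0, 0, 0, -0.0728], [0, 0, 0, -0.0728], [0, 0.03, -0.0535, 0], [0, 0.059, -0.1067, 0], [0, 0.059, -0.1067, 0], [0, 0.059, -0.1067, 0], [0, 0.059, -0.1067, 0], [0, 0.059, -0.1067, 0], [0, 0.059, -0.1067, 0], [0, 0.059, -0.1067, 0], [0, 0.059, -0.1067, 0], [0, 0.059, -0.1067, 0], [0, 0.029, -0.0535, 0], [0, 0, 0, 0], [0, 0, 0, 0], [0, 0, 0, 0]]])

```text
t: 21.85
tool_pos: [0.5281, 0.3063, 0.2101]
tool_rot: [0.934, 1.361, -0.937]
contact_force: [0.5, -1.0, -1.3]
opening: 0.0334
```

```bash
python3 - <<'E'
from h import *
o=ctrl.get_obs();print(o["opening"],o["q"].round(2))
for i in range(3):
    im=shot("wrist"); T=pose(); im["T"]=im["tool_from_camera"]; C=cloud(im); z=T[2,3]-C[...,0]
    for d in ctrl.trace("wrist","gauge")[:1]:
        g=d["region"]&(z>.075)&(z<.1)
        print(round(d["score"],2),g.sum(),"gauge z,y",*rect(C[g][:,[2,1]]),np.median(z[g]).round(4))
        for nm,s in(("lamp",C[...,1]<0),("sens",C[...,1]>0)):
            if (g&s).sum()>50: print(nm,*rect(C[g&s][:,[2,1]]))
    for d in ctrl.trace("wrist","green_sample")[:1]:
        m=d["region"]; p=C[m&~np.isnan(C[...,0])]; print("green",round(d["score"],2),m.sum(),np.percentile(p,[5,50,95],0).round(4).tolist())
    print(T[:3,3].round(4),yawof(T).round(2))
save(im,"w3.png"); plan([.528,.307,.2],111)
E
```

```text
0.03342867985404057 [ 0.4   0.04  1.68 -0.    1.42  1.61]
[0.5282 0.3061 0.2103] -69.05
0.68 5903 gauge z,y [-1.7 74. ] [70.9 61.2] 0.0 0.0877
sens [-1.7 74. ] [70.9 61.2] 0.0
green 0.71 9637 [[-0.023, -0.0173, -0.0154], [-0.0219, 0.0116, -0.0], [0.0314, 0.0194, 0.0154]]
[0.5284 0.3062 0.2108] -69.06
0.6 5855 gauge z,y [-1.4 73.6] [70.9 60.3] 0.1 0.0876
sens [-1.4 73.6] [70.9 60.3] 0.1
green 0.78 9538 [[-0.023, -0.017, -0.0153], [-0.0219, 0.0116, -0.0], [0.0305, 0.0194, 0.0153]]
[0.5284 0.3066 0.211 ] -69.04
tcp [0.5283 0.3069 0.211 ] jaw -69.0 turn -0.0001 then shift [ 0.0438 -0.0012 -0.0008] | shift before turn [ 0.0438 -0.0012 -0.0008]
```

View pics/w3.png

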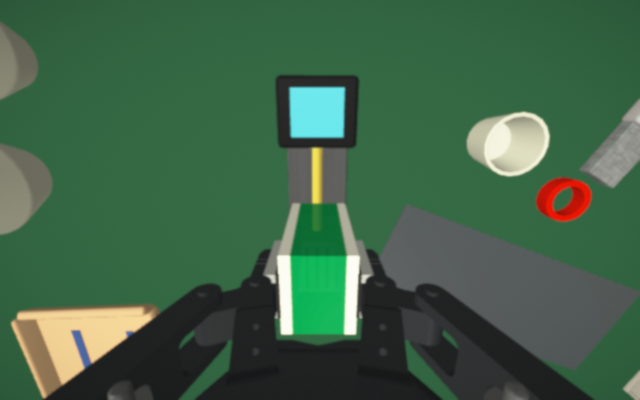

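The held sample at (318,295) is lined up with the beam at (317,170) and the sensor at (317,112). The sample sits about 1.5 mm to +z of the gauge axis. I'll shift it over and descend most of the way.

Request:
move_arm(increments=[[[0, -0.004, -0.005, 0], [0.05, 0, 0, 0], [0.09, 0, 0, 0], [0.09, 0, 0, 0], [0.08, 0, 0, 0], [0.05, 0, 0, 0], [0.02, 0, 0, 0], [0, 0, 0, 0], [0, 0, 0, 0], [0, 0, 0, 0]]])

```text
t: 23.13
tool_pos: [0.5279, 0.3085, 0.1175]
tool_rot: [0.937, 1.359, -0.933]
contact_force: [0.4, 1.0, -1.6]
opening: 0.0334
```

```bash
cat > fin.py <<'E'
from h import *
for i in range(4):
    im=shot("wrist"); T=pose(); C=cloud({**im,"T":im["tool_from_camera"]}); z=T[2,3]-C[...,0]
    hsv=cv2.cvtColor(im["pixels"],cv2.COLOR_RGB2HSV)
    for d in ctrl.trace("wrist","gauge")[:1]:
        g=d["region"]&(z>.07)&(z<.1)&(C[...,1]>.035)
        c,s,a=rect(C[g][:,[2,1]]); print("sensor z,y",c,s,a,"top x",np.median(C[g][:,0]).round(4),end=" | ")
    b=(hsv[...,0]>18)&(hsv[...,0]<33)&(hsv[...,1]>140)&(hsv[...,2]>110)&(C[...,1]>.025)&(C[...,1]<.05)&(abs(C[...,2])<.03)
    if b.sum()>8: print("beam n",b.sum(),"med xyz",np.median(C[b],0).round(4),end=" | ")
    for d in ctrl.trace("wrist","green_sample")[:1]:
        p=C[d["region"]]; t=p[(p[:,0]<-.016)&(p[:,0]>-.03)]
        c,s,a=rect(t[:,[2,1]]); print("sample top z,y",c,s,a,"x",np.median(t[:,0]).round(4))
    o=ctrl.get_obs(); print("  tcp",T[:3,3].round(4),"jaw",yawof(T).round(2),"f",o["contact_force"].round(1),"open",o["opening"].round(4),"tilt",T[:3,0].round(3))
E
python3 fin.py
```

```text
sensor z,y [ 1.  74.4] [60.7 70.5] 89.8 top x 0.0302 | beam n 315 med xyz [0.0526 0.0333 0.0006] | sample top z,y [-0.  -0.7] [34.6 41.6] 0.0 x -0.0222Traceback (most recent call last):
  File "fin.py", line 13, in <module>
    o=ctrl.get_obs(); print("  tcp",T[:3,3].round(4),"jaw",yawof(T).round(2),"f",o["contact_force"].round(1),"open",o["opening"].round(4),"tilt",T[:3,0].round(3))
                                                                                                                    ^^^^^^^^^^^^^^^^^^
AttributeError: 'float' object has no attribute 'round'
```

```bash
sed -i 's/o\["opening"\].round(4)/round(o["opening"],4)/' fin.py; python3 fin.py
```

```text
sensor z,y [ 1.1 74.7] [70.9 59.7] 0.1 top x 0.03 | beam n 334 med xyz [0.0523 0.0335 0.0006] | sample top z,y [-0.  -0.7] [34.5 41.8] 0.0 x -0.0222
  tcp [0.5276 0.3084 0.1171] jaw -68.98 f [-0.2 -0.  -1.8] open 0.0334 tilt [ 0.002  0.001 -1.   ]
sensor z,y [ 0.9 75.5] [59.9 70.6] 89.9 top x 0.0291 | beam n 348 med xyz [0.0515 0.0338 0.0006] | sample top z,y [-0.1 -0.8] [41.8 34.6] 89.7 x -0.0222
  tcp [0.5271 0.3082 0.1163] jaw -68.98 f [ 0.1  0.6 -1. ] open 0.0333 tilt [ 0.001  0.    -1.   ]
sensor z,y [ 0.9 75.7] [60.2 70.5] 90.0 top x 0.0285 | beam n 360 med xyz [0.0508 0.0337 0.0006] |   tcp [0.5269 0.3081 0.1159] jaw -68.98 f [ 0.7  0.  -1.7] open 0.0333 tilt [ 0.  0. -1.]
sensor z,y [ 1.  75.5] [70.9 60. ] 0.1 top x 0.0282 | beam n 357 med xyz [0.0506 0.0339 0.0006] | sample top z,y [ 0.  -0.9] [41.5 34.7] 89.8 x -0.0222
  tcp [0.5269 0.308  0.1158] jaw -68.98 f [-0.3 -0.4 -1.1] open 0.0335 tilt [-0. -0. -1.]
```

Request:
move_arm(increments=[[[0.02, 0.005, 0.003, 0], [0.03, 0, 0, 0], [0.03, 0, 0, 0], [0.02, 0, 0, 0], [0.012, 0, 0, 0], [0, 0, 0, 0], [0, 0, 0, 0], [0, 0, 0, 0], [0, 0, 0, 0], [0, 0, 0, 0], [0, 0, 0, 0], [0, 0, 0, 0], [0, 0, 0, 0]]])

```text
t: 24.97
tool_pos: [0.5284, 0.3078, 0.0879]
tool_rot: [0.935, 1.361, -0.935]
contact_force: [0.4, 0.8, -2.0]
opening: 0.0333
```

```bash
python3 fin.py; python3 - <<'E'
from h import *
im=shot("scene"); save(im,"s3.png",(250,400,360,520),4)
E
```

```text
sensor z,y [ 0.1 74.4] [60.4 70.8] 89.8 top x 0.0004 | beam n 372 med xyz [ 0.0228  0.0338 -0.0001] | sample top z,y [-0.4 -1. ] [35.4 42.4] 0.3 x -0.0222
  tcp [0.5283 0.3078 0.0879] jaw -68.98 f [ 0.4  0.1 -1.3] open 0.0332 tilt [ 0.  0. -1.]
sensor z,y [ 0.2 74.3] [70.5 60.3] 0.1 top x 0.0003 | beam n 371 med xyz [ 0.0227  0.0339 -0.0001] |   tcp [0.5283 0.3078 0.0878] jaw -68.98 f [ 0.3 -0.7 -1.6] open 0.0339 tilt [-0. -0. -1.]
sensor z,y [ 0.2 74.3] [70.8 60.3] 0.2 top x 0.0002 | beam n 369 med xyz [ 0.0227  0.0339 -0.0001] | sample top z,y [-0.  -0.5] [41.7 34.5] 89.9 x -0.0222
  tcp [0.5283 0.3078 0.0878] jaw -68.98 f [ 1.3 -0.3 -1.8] open 0.0337 tilt [-0. -0. -1.]
sensor z,y [ 0.2 74.3] [60.3 70.6] 90.0 top x 0.0002 | beam n 371 med xyz [ 0.0227  0.0339 -0.0001] | sample top z,y [-0.2 -0.7] [35.3 41.7] 0.5 x -0.0222
  tcp [0.5283 0.3078 0.0878] jaw -68.98 f [ 0.6 -0.3 -1.1] open 0.0337 tilt [-0. -0. -1.]
```

View pics/s3.png

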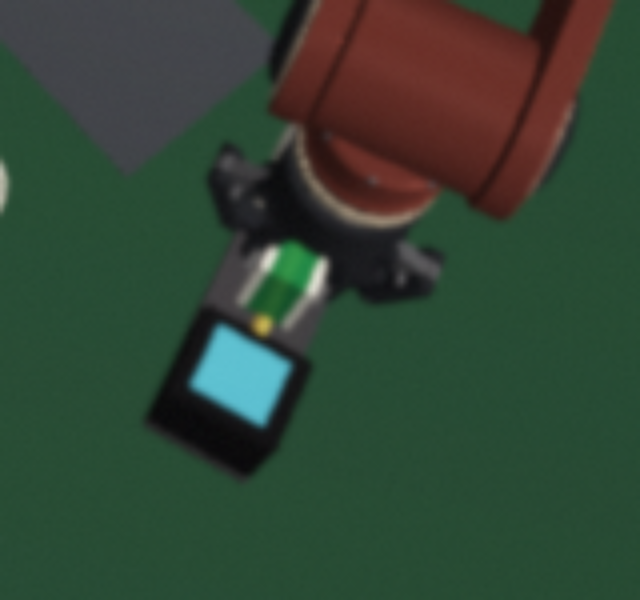

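The held sample at crop (280,285) stands between lamp and sensor, with the beam spot at (262,324) in line with it. All offsets are within about 0.5 mm. I'll check the other pieces once and hand in.

```bash
python3 - <<'E'
from h import *
im=shot("scene"); W=cloud(im)
for t in("amber_sample","prop","pigment_cup","tape_roll","brush"):
    for d in ctrl.trace("scene",t)[:1]: print(t,round(d["score"],2),np.nanmedian(W[d["region"]],0).round(3),np.nanpercentile(W[d["region"]][:,2],98).round(3))
o=ctrl.get_obs(); print(o["t"],np.abs(o["dq"]).max(),o["tool_pos"].round(4))
print(ctrl.finish_job())
E
```

```text
amber_sample 0.91 [ 0.451 -0.313  0.055] 0.078
prop 0.6 [ 0.647 -0.226  0.051] 0.059
pigment_cup 0.91 [0.635 0.129 0.024] 0.052
tape_roll 0.5 [0.612 0.016 0.014] 0.02
brush 0.66 [ 0.724 -0.015  0.018] 0.023
25.9167 0.0012285589234458556 [0.5283 0.3078 0.0878]
the job is handed in; nothing more can be done
None
```

The job is done and handed in at 25.9 s of the 64 s allowed. The prop stands in the large lime-green basket and the amber sample stands upright in the white tray. The green sample was gripped by its frosted faces at a set 45 N and is held still, midway between lamp and sensor.

- **Green sample:** the last wrist pictures put it within about 0.5 mm of the gauge centre along the beam, across it and in height. The jaw angle was within about 0.2° of square, and the fingertips sat about 12 mm above the beam line.
- **Other pieces:** a final scene picture showed the prop and the amber sample in place. The cup, tape roll and brush were within 2 mm of where they started.
- **Checks that disagreed:** position readings shifted by 1–2 mm while the arm settled. I let it settle before measuring the sample's final place. The cameras also read heights about 2 mm low, so I set the sample's height relative to the sensor housing. The robot's own reading agreed with that. No check failed.

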